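# Right the fallen trimmer and pull the index plunger

## Task

One of the three hair trimmers on the aluminium slide plate has toppled: stand it upright again on its flat base, anywhere on the main part of the plate, and let go of it, leaving the two standing trimmers undisturbed. Then take the black knob of the index plunger, pull it straight up to its stop so that the steel pin is clear of its seat hole, and keep holding it up: the job finishes while you are still holding the plunger up, so that the slide could be moved on, with the trimmer still standing.

Things in the scene. Friction and masses are not known exactly. Their poses are not given: they have to be found in the camera images.
- trimmer: fallen black trimmer with blue front (-y): block 46 (x) x 38 (y) x 110 (z) mm, then a smaller cutter head (36 x 26 mm, blade 40 wide) up to 140 mm; about 0.17 kg, centre of mass 61 mm from the base. Origin: centre of its flat base, z base to head. It starts lying on its back on the plate's near part, front up, head to the robot's left (+y within 0.6 rad), sides clear by 40 mm.
- upright_a: a standing trimmer, same make, at the back (+x side) of the plate, to the right (-y). Same size; origin at the centre of its base, z up. Leave it alone.
- upright_b: a standing trimmer, same make, at the back of the plate, to the left (+y). Same size; origin at the centre of its base, z up. Leave it alone. A small black comb lies between the two.
- station: fixed aluminium slide plate, 12 mm thick, main part 250 (x) x 300 (y) mm; at each y end a tongue 50 mm wide sticks out 90 mm, with three 12 mm seat holes in a row. Origin: centre of its underside on the bench; x points away from the robot, y to the left (turned up to 0.25 rad). Behind the fallen trimmer, two standing ones and a small comb.
- indexer: fixed dark steel portal over the tongue at one end of the plate, left or right: 98 (plate's x) x 34 mm, 58 mm high, a steel barrel 20 mm in diameter on its middle up to 74 mm, through which the index plunger runs upright. Origin: centre of its underside on the bench, on the plunger's axis.
- plunger (a joint): lift of the sprung index plunger, in m: 0 seated (the start), 0.020 against its upper stop (pin tip 12 mm above the plate). The spring pulls it down with about 6 N seated, 12 N at the stop; released, it snaps back to 0. Pulled back fully means over 0.017.
- knob (a point): the middle of the plunger's knob: an upright black plain cylinder, 24 mm in diameter and 32 mm tall, on top of the indexer; seated, it spans 75 to 107 mm above the bench and this point lies at 91 mm. It rises with the plunger. Take it from above by its sides; it does not need turning.
- clamp: the matching portal over the tongue at the other end of the plate: same size but it carries only a low fixed steel bolt head (20 mm wide, 69 mm high), no knob. Not to be used. Origin at the centre of its underside.

How it is judged:
On the way, in this order (a step that is already met when the one before it is completed fails the run):
1. the fallen trimmer stands upright on the plate, released and still (angle between trimmer's own z axis and vertical below 0.12 rad and z of trimmer in the frame of station between 0.008 and 0.017 m and x of trimmer in the frame of station between -0.12 and 0.12 m and y of trimmer in the frame of station between -0.145 and 0.145 m and linear speed of trimmer below 0.02 m/s and contact force between each of the arm, the fingers and trimmer below 0.1 N and value of joint plunger below 0.005 m), for 0.3 s.
2. the fingers hold the plunger pulled fully up (value of joint plunger above 0.017 m and contact force between the fingers and plunger above 2 N), for 0.5 s.
At the end, for the whole second after the job is handed in: The fingers hold the plunger lifted over 17 mm (of 20) against its spring; the righted trimmer stands untouched on its base (within 0.12 rad of upright, base centre on the main part of the plate, at rest) (all of step 2 and angle between trimmer's own z axis and vertical below 0.12 rad and z of trimmer in the frame of station between 0.008 and 0.017 m and x of trimmer in the frame of station between -0.12 and 0.12 m and y of trimmer in the frame of station between -0.145 and 0.145 m and linear speed of trimmer below 0.02 m/s and contact force between each of the arm, the fingers and trimmer below 0.1 N); the arm keeps its last pose, push and grip.
It fails at once if the standing trimmer at the back right of the plate is knocked over or shoved (tilted over 0.3 rad or moved over 30 mm) (angle between upright_a's own z axis and vertical above 0.3 rad or distance of upright_a from where it was at the start of the episode above 0.03 m).
It fails at once if the standing trimmer at the back left of the plate is knocked over or shoved (tilted over 0.3 rad or moved over 30 mm) (angle between upright_b's own z axis and vertical above 0.3 rad or distance of upright_b from where it was at the start of the episode above 0.03 m).
It also fails if it takes over 54 s, if anything falls off the work surface, if the arm or the gripper's body presses on something with over 40 N, if the wrist force passes 120 N, or if a joint passes its speed limit or range.

## Robot

A 6-joint arm with a two-finger parallel gripper is mounted at the origin on the work surface. World frame = base frame: x ahead of the robot, y to its left, z up, the work surface at z = 0. Lengths are in m, angles in rad, forces in N, time in s.
With the tool pointing down it reaches from about 0.2 to 0.875 m from the base axis. Payload 3.4 kg.
Tool frame: the origin (TCP) lies midway between the tips of the shut fingers; the grasp point (between the pads) lies 19 mm behind it (r.pinch_z is the distance from the TCP to the grasp point, in m); z points along the fingers, y is the line along which they close (so a half turn about z gives the same grasp; the last joint's range is limited). The gripper opens to 94 mm and grips with 3 to 60 N. Pads are 16 mm wide; open, the fingers measure 119 mm over their backs; the gripper's body (75 mm by 177 mm) begins 78 mm behind the grasp point.
Start: joints at [-1.462, 0.276, 1.505, -0, 1.361, -0.121], TCP at [0.131, -0.56, 0.205] pointing down, gripper open.
Joint ranges: [-2.89, 2.89], [-0.75, 2.08], [0.22, 2.7], [-1.18, 4.32], [0.11, 2.71], [-2.7, 2.7]. Speed limits (rad/s): [2.57, 2.57, 3.14, 3.14, 3.14, 3.14].

## Interface

Orientations are given as a unit quaternion [w, x, y, z].
In Python, from plant import r gives the robot as it stands. Calls block until the motion is done:
- r.move_to(position, orientation): joint-space move of the TCP to a pose.
- r.move_l(position, rot=None, vel=0.15, guard=None): straight line of the TCP; rot=None keeps the orientation; vel is the mean speed in m/s. With guard (N) it stops when the force on the tool has changed by that much, and returns True; else False.
- r.movej(angles): joint-space move.
- r.gripper_to(opening, f_grip=None): finger opening in m; f_grip is the grip in N (None keeps the last); returns when the fingers have stopped.
- r.hold(seconds).
- r.inverse_kinematics(position, orientation): joint angles nearest the present ones, or None.
- r.snapshot(name): name is "side" or "top" or "wrist"; returns the picture (420x560x3 uint8, red, green, blue); there is no depth.
- r.get_calibration(name): a dict with "fx", "fy", "cx", "cy" (pixels), "position" and "orientation" of the camera in the world. Camera axes: x right, y down, z forward; pixel columns grow to the right and rows downward; lengths in m; the calibration is good to about 2 mm. The wrist camera is an equidistant fisheye: a pixel r from the principal point sees the ray r / f radians off the axis. A picture is of the moment at which its call begins: read the wrist's pose just before it. get_calibration takes no time and is no camera call; for the wrist camera it gives the pose at the moment of the call.
A pose or a line that the arm cannot do raises r.PlanningError and nothing moves.
- r.sign_off(): hands the job in; it is judged then, once.
Readings, each from a call of its own:
- r.get_t(): time.
- r.get_joints(): joint angles.
- r.get_dq(): joint speeds.
- r.get_joint_efforts(): joint torques, N m.
- r.get_ee_pos(): TCP position.
- r.get_tool_rot(): TCP orientation.
- r.get_wrist_force(): force on the tool from outside, world axes, zero at the start.
- r.get_torque(): the same for the moment, N m.
- r.get_opening(): finger opening in m.
- r.get_finger_force(): force on a finger pad.
Only numpy, scipy, OpenCV 4.12 (cv2) and the standard library are available. Lean on these libraries where they do the work, as an engineer would, in place of code of your own. Each camera call takes 0.05 s, during which the arm holds its last target. There are 200 camera calls.

## Working session

There is one attempt and no reset: what is moved stays moved. The work goes in short steps, each a Python script; the robot and the scene stay as the last script left them, time stands still between calls to the robot, and variables do not carry over. Pictures are saved under pics/ and viewed, at most 10 in all, crops included, and the job is handed in when it is done.

```bash
mkdir -p pics; ls
python3 - <<'E'
from plant import r
import cv2
for n in ["top","side"]:
    cv2.imwrite(f"pics/{n}0.png",cv2.resize(r.snapshot(n)[:,:,::-1],(800,600),interpolation=cv2.INTER_CUBIC)); print(n,r.get_calibration(n))
print(r.get_t())
E
```

```text
pics
plant.py
top {'fx': 538.1740658586285, 'fy': 538.1740658586285, 'cx': 277.6956418145018, 'cy': 218.53912807209494, 'position': array([0.48991089, 0.03100607, 1.18110607]), 'orientation': array([-0.02413357,  0.71639759, -0.69647811,  0.03332113])}
side {'fx': 402.00355870321744, 'fy': 402.00355870321744, 'cx': 285.4165773105085, 'cy': 212.1387660235284, 'position': array([0.24348743, 0.49990921, 0.64471313]), 'orientation': array([ 0.12657316, -0.30561824,  0.86868971, -0.36872064])}
0.1
```

View pics/top0.png

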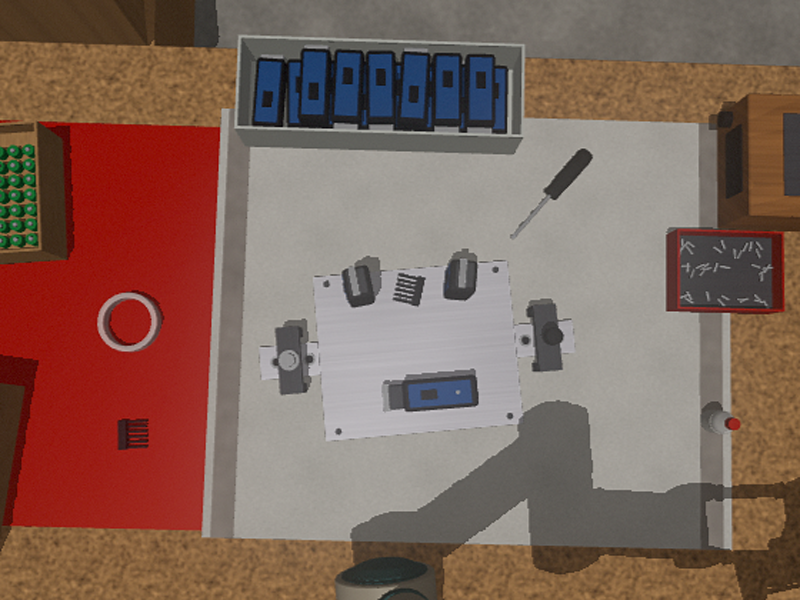

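View pics/side0.png

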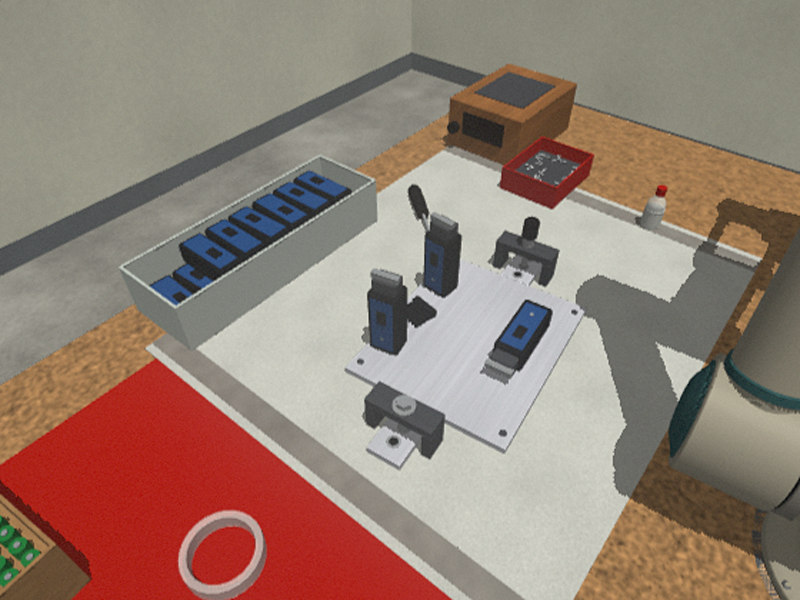

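The indexer with its knob is on the right (−y), at (552,335) in the enlarged top view. The fallen trimmer spans x 384–478, y 374–411, with its head to the left (+y). I'll enlarge crops to get accurate pixels.

Run:
```python
from plant import r
import cv2,numpy as np
t=r.snapshot("top")[:,:,::-1]; s=r.snapshot("side")[:,:,::-1]
np.savez("im.npz",t=t,s=s)
f=lambda im,x,y,w,h,k:cv2.resize(im[y:y+h,x:x+w],None,fx=k,fy=k,interpolation=cv2.INTER_CUBIC)
cv2.imwrite("pics/t1.png",f(t,215,175,200,140,4))
cv2.imwrite("pics/s1.png",f(s,240,145,180,135,4.4))
```

```text
(no output)
```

View pics/t1.png

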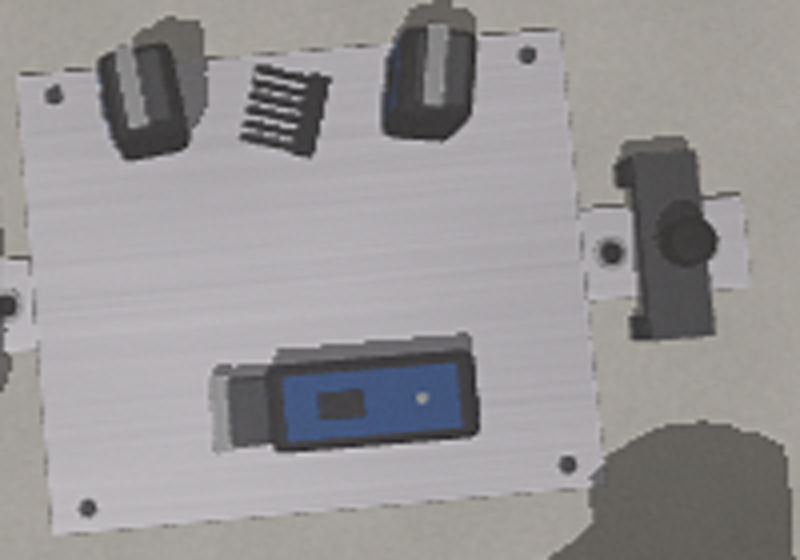

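View pics/s1.png

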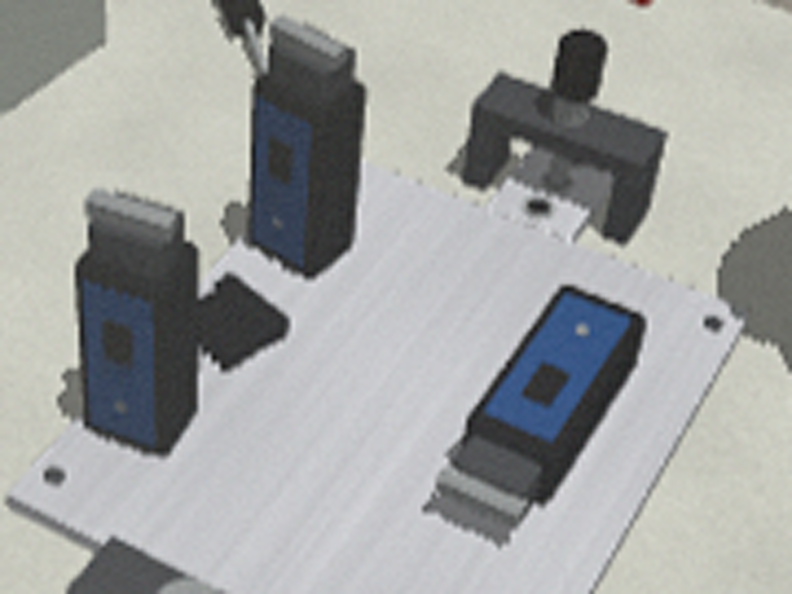

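Top crop (pixel = 215+x/4, 175+y/4):
- Trimmer dot at (422,398), black square at (341,404).
- Knob top disc at (691,237).
- Plate corners at (18,73), (560,30), (603,485), (52,534).

Side crop (pixel = 240+x/4.4, 145+y/4.4):
- Dot at (582,330), square at (547,384).
- Knob top at (583,45).

```bash
cat > h.py <<'E'
import numpy as np
from plant import r
from scipy.spatial.transform import Rotation as R
q2R=lambda q:R.from_quat(np.r_[q[1:],q[0]])
R2q=lambda m:np.r_[m.as_quat()[3],m.as_quat()[:3]]
def ray(n,u,v):
    c=r.get_calibration(n); d=q2R(c["orientation"]).apply([(u-c["cx"])/c["fx"],(v-c["cy"])/c["fy"],1])
    return c["position"],d/np.linalg.norm(d)
T=lambda x,y:ray("top",215+(x+.5)/4-.5,175+(y+.5)/4-.5)
S=lambda x,y:ray("side",240+(x+.5)/4.4-.5,145+(y+.5)/4.4-.5)
def tri(a,b):
    A=sum(np.eye(3)-np.outer(d,d) for _,d in(a,b)); B=sum((np.eye(3)-np.outer(d,d))@p for p,d in(a,b))
    x=np.linalg.solve(A,B); return x,np.linalg.norm(np.cross(x-a[0],a[1]))
def onz(a,z): p,d=a; return p+d*(z-p[2])/d[2]
E
python3 - <<'E'
from h import *
np.set_printoptions(precision=4,suppress=True)
print("dot",tri(T(422,398),S(582,330)));print("sq",tri(T(341,404),S(547,384)));print("knobtop",tri(T(691,237),S(583,45)))
c=[onz(T(*p),.012) for p in[(18,73),(560,30),(603,485),(52,534)]]; print("plate",np.array(c),np.mean(c,0))
print("trimmer face",np.array([onz(T(*p),.05) for p in[(473,352),(478,434),(278,451),(270,367)]]))
print("side corners z.05",[onz(S(*p),.05) for p in[(568,287),(643,318)]])
print("knob z107",onz(T(691,237),.107),onz(S(583,45),.107))
print("upright tops",onz(T(132,88),.152),onz(T(437,65),.152))
E
```

```text
dot (array([ 0.4682, -0.0741,  0.0534]), np.float64(2.6713005457818523e-05))
sq (array([ 0.4633, -0.0322,  0.0544]), np.float64(0.0006596130489514469))
knobtop (array([ 0.5521, -0.2027,  0.1071]), np.float64(0.001051594586983756))
plate [[ 0.6379  0.1466  0.012 ]
 [ 0.6704 -0.1496  0.012 ]
 [ 0.4233 -0.1768  0.012 ]
 [ 0.3893  0.1193  0.012 ]] [ 0.5302 -0.0151  0.012 ]
trimmer face [[ 0.4928 -0.1007  0.05  ]
 [ 0.4502 -0.1042  0.05  ]
 [ 0.4385  0.0002  0.05  ]
 [ 0.4821  0.0055  0.05  ]]
side corners z.05 [array([ 0.4897, -0.099 ,  0.05  ]), array([ 0.4508, -0.1028,  0.05  ])]
knob z107 [ 0.5531 -0.2023  0.107 ] [ 0.5513 -0.2034  0.107 ]
upright tops [0.6145 0.0778 0.152 ] [ 0.63   -0.0688  0.152 ]
```

```bash
cat >> h.py <<'E'
a=np.array([-.11,.994,0]); a/=np.linalg.norm(a); X=np.array([a[1],-a[0],0]); Z=np.array([0,0,1.])
base=np.array([.472,-.1045,.031]); G0=base+.070*a+.004*Z
base1=np.array([.472,-.03,.012]); G1=base1+.070*Z-.004*a
def rot(al,th,s): # al initial lean, th rotation so far about X
    z=-np.sin(al)*a-np.cos(al)*Z; y=s*X; m=R.from_matrix(np.c_[np.cross(y,z),y,z]); return R.from_rotvec(th*X)*m
def pose(g,al,th,s): m=rot(al,th,s); return g+m.apply([0,0,r.pinch_z]),R2q(m)
E
python3 - <<'E'
from h import *
np.set_printoptions(precision=2,suppress=True)
for s in(1,-1):
  for al in(.3,.5,.7,.8,.9):
    print(s,al)
    for g,th in((G0+.15*Z,0),(G0,0),(G0+.1*Z,0),((G0+G1)/2+.1*Z,.8),(G1+.06*Z,np.pi/2),(G1,np.pi/2),(rot(al,np.pi/2,s).apply([0,0,-.12])+G1,np.pi/2)):
        print("  ",r.inverse_kinematics(*pose(g,al,th,s)))
E
```

```text
1 0.3
   [ 0.01  0.14  1.83 -0.33  1.16  0.03]
   [ 0.01  0.33  2.04 -0.43  0.79  0.21]
   [ 0.01  0.19  1.91 -0.35  1.04  0.08]
   [-0.54  0.3   1.77  0.4   1.41 -0.78]
   [-0.76  0.71  1.73  0.69  1.82 -1.13]
   [-0.76  0.8   1.75  0.68  1.73 -1.2 ]
   [-0.86  0.82  1.52  0.62  1.94 -1.12]
1 0.5
   [ 0.16  0.18  1.86 -0.54  1.18  0.28]
   [ 0.16  0.38  2.05 -0.68  0.86  0.55]
   [ 0.16  0.24  1.93 -0.58  1.07  0.36]
   [-0.43  0.23  1.79  0.27  1.29 -0.64]
   [-0.73  0.6   1.74  0.64  1.71 -1.06]
   [-0.73  0.68  1.77  0.63  1.61 -1.13]
   [-0.83  0.68  1.55  0.57  1.84 -1.07]
1 0.7
   [ 0.29  0.25  1.89 -0.73  1.25  0.51]
   [ 0.29  0.47  2.06 -0.87  0.98  0.82]
   [ 0.29  0.31  1.96 -0.77  1.16  0.6 ]
   [-0.3   0.18  1.81  0.1   1.19 -0.44]
   [-0.68  0.49  1.75  0.57  1.59 -0.99]
   [-0.68  0.57  1.8   0.57  1.48 -1.06]
   [-0.78  0.55  1.58  0.51  1.73 -1.  ]
1 0.8
   [ 0.34  0.29  1.91 -0.81  1.29  0.61]
   [ 0.34  0.52  2.06 -0.94  1.05  0.93]
   [ 0.34  0.36  1.97 -0.84  1.21  0.71]
   [-0.22  0.17  1.83 -0.    1.15 -0.33]
   [-0.65  0.44  1.76  0.53  1.53 -0.94]
   [-0.65 
[... 903 characters left out ...]
7  1.16 -2.54]
   [-0.3   0.18  1.81  0.1   1.19  2.7 ]
   [-0.68  0.49  1.75  0.57  1.59  2.16]
   [-0.68  0.57  1.8   0.57  1.48  2.09]
   [-0.78  0.55  1.58  0.51  1.73  2.14]
-1 0.8
   [ 0.34  0.29  1.91 -0.81  1.29 -2.53]
   [ 0.34  0.52  2.06 -0.94  1.05 -2.21]
   [ 0.34  0.36  1.97 -0.84  1.21 -2.43]
   None
   [-0.65  0.44  1.76  0.53  1.53  2.2 ]
   [-0.65  0.52  1.81  0.54  1.42  2.13]
   [-0.74  0.48  1.6   0.48  1.67  2.18]
-1 0.9
   [ 0.39  0.34  1.92 -0.88  1.34 -2.44]
   [ 0.39  0.58  2.05 -0.99  1.12 -2.12]
   [ 0.39  0.41  1.97 -0.91  1.26 -2.33]
   None
   [-0.61  0.4   1.77  0.49  1.47  2.25]
   [-0.61  0.47  1.83  0.5   1.35  2.18]
   [-0.7   0.42  1.62  0.44  1.62  2.23]
```

```bash
sed -i 's/\.004/.007/g' h.py
python3 - <<'E'
from h import *
import cv2
al=.6; tz=rot(al,0,1).apply([0,0,1])
r.gripper_to(.094)
r.move_to(*pose(G0-.13*tz,al,0,1))
p,q=pose(G0,al,0,1)
print("guard",r.move_l(p,vel=.1,guard=12),r.get_ee_pos()-p)
r.gripper_to(.02,f_grip=40); print(r.get_opening(),r.get_finger_force(),r.get_wrist_force())
p2,_=pose(G0+.10*Z,al,0,1); r.move_l(p2,vel=.1)
print(r.get_opening(),r.get_finger_force(),r.get_wrist_force(),r.get_t())
cv2.imwrite("pics/s2.png",cv2.resize(r.snapshot("side")[:,:,::-1][100:340,180:500],(800,600)))
E
```

```text
guard False [0.00042843 0.00028329 0.00037659]
0.04568172176258065 39.998658299446106 [-0.15942766  1.17551995  0.47936594]
0.04572783045854048 39.998000264167786 [ 0.19170374  0.17882968 -1.32619007] 6.25
```

View pics/s2.png

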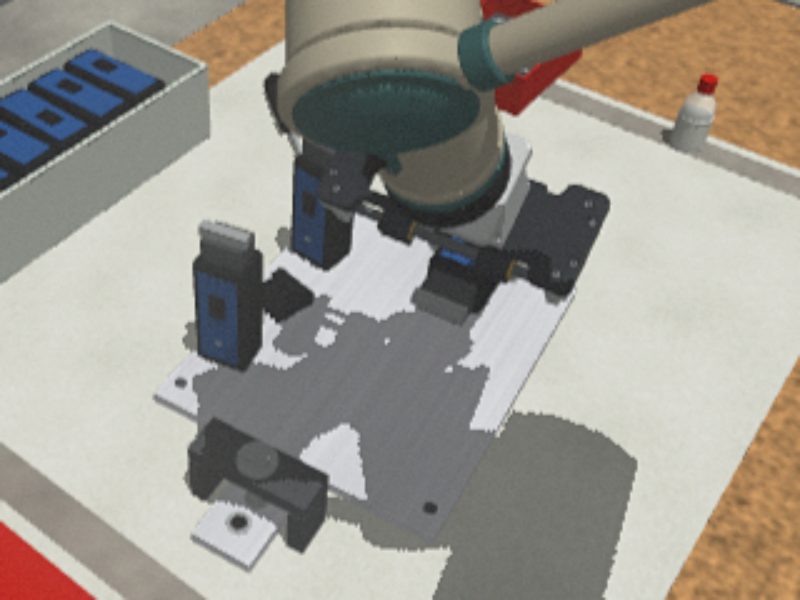

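The trimmer is held level between the pads (lifted at about (455,275)) and both uprights still stand. Next I rotate it, lower it and look before letting go.

Run:
```python
from h import *
import cv2
al=.6; h=np.pi/2
for g,th in(((G0*2+G1)/3+.1*Z,h/3),((G0+2*G1)/3+.09*Z,2*h/3),(G1+.06*Z,h)):
    p,q=pose(g,al,th,1); r.move_l(p,q,vel=.1)
p,q=pose(G1,al,h,1)
r.move_l(p+.008*Z,q,vel=.08); r.hold(.2)
g=r.move_l(p-.004*Z,q,vel=.02,guard=4)
print(g,r.get_ee_pos()-p,r.get_wrist_force(),r.get_torque(),r.get_opening(),r.get_t())
cv2.imwrite("pics/s3.png",cv2.resize(r.snapshot("side")[:,:,::-1][100:340,180:500],(800,600)))
```

```text
True [4.11687102e-05 7.32633955e-05 5.69160451e-04] [-0.19994349 -1.33763495  3.43262248] [-0.10652682 -0.13050656  0.01367451] 0.04609522686990718 9.8333
```

View pics/s3.png

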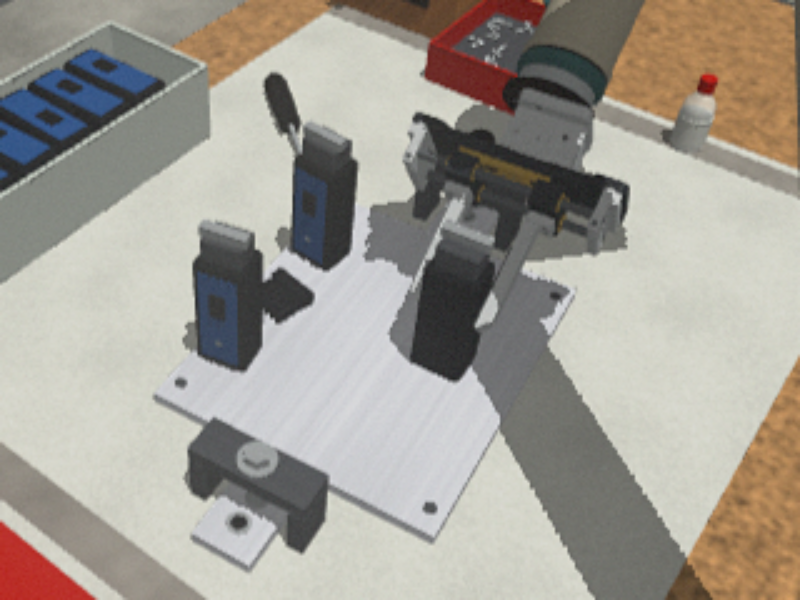

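It stands upright on the plate, base around (440,370), and the uprights are untouched. I'll release it, retreat and check.

Run:
```python
from h import *
import cv2
al=.6; h=np.pi/2
r.gripper_to(.085,f_grip=20); r.hold(.2)
tz=rot(al,h,1).apply([0,0,1]); p,q=pose(G1,al,h,1)
r.move_l(r.get_ee_pos()-.13*tz,vel=.12); r.move_l(r.get_ee_pos()+.1*Z,vel=.15); r.hold(.5)
print(r.get_t(),r.get_ee_pos())
s=r.snapshot("side")[:,:,::-1]; t=r.snapshot("top")[:,:,::-1]
im=np.hstack([cv2.resize(s[120:300,240:420],(400,400)),cv2.resize(t[170:330,250:410],(400,400))])
cv2.imwrite("pics/s4.png",im)
K=np.array([.5522,-.2028,.093])
for yaw in np.arange(-3,3.2,.4):
    y=np.array([np.cos(yaw),np.sin(yaw),0]); m=R.from_matrix(np.c_[np.cross(y,-Z),y,-Z])
    print(round(yaw,2),r.inverse_kinematics(K+.02*Z-r.pinch_z*Z,R2q(m)))
```

```text
13.4 [ 0.48238025 -0.12775379  0.24424158]
-3.0 [-4.70216108e-01  3.76412485e-01  1.64531440e+00 -4.44089210e-16
  1.11986577e+00  2.52978389e+00]
-2.6 [-4.70216108e-01  3.76412485e-01  1.64531440e+00 -4.44089210e-16
  1.11986577e+00  2.12978389e+00]
-2.2 [-4.70216108e-01  3.76412485e-01  1.64531440e+00 -4.44089210e-16
  1.11986577e+00  1.72978389e+00]
-1.8 [-4.70216108e-01  3.76412485e-01  1.64531440e+00 -4.44089210e-16
  1.11986577e+00  1.32978389e+00]
-1.4 [-4.70216108e-01  3.76412485e-01  1.64531440e+00 -4.44089210e-16
  1.11986577e+00  9.29783892e-01]
-1.0 [-4.70216108e-01  3.76412485e-01  1.64531440e+00 -4.44089210e-16
  1.11986577e+00  5.29783892e-01]
-0.6 [-4.70216108e-01  3.76412485e-01  1.64531440e+00 -4.44089210e-16
  1.11986577e+00  1.29783892e-01]
-0.2 [-4.70216108e-01  3.76412485e-01  1.64531440e+00 -4.44089210e-16
  1.11986577e+00 -2.70216108e-01]
0.2 [-4.70216108e-01  3.76412485e-01  1.64531440e+00 -4.44089210e-16
  1.11986577e+00 -6.70216108e-01]
0.6 [-4.70216108e-01  3.76412485e-01  1.64531440e+00 -4.44089210e-16
  1.11986577e+00 -1.07021611e+00]
1.0 [-4.70216108e-01  3.76412485e-01  1.64531440e+00 -4.44089210e-16
  1.11986577e+00 -1.47021611e+00]
1.4 [-4.70216108e-01  3.76412485e-01  1.64531440e+00 -4.44089210e-16
  1.11986577e+00 -1.87021611e+00]
1.8 [-4.70216108e-01  3.76412485e-01  1.64531440e+00 -4.44089210e-16
  1.11986577e+00 -2.27021611e+00]
2.2 [-4.70216108e-01  3.76412485e-01  1.64531440e+00 -4.44089210e-16
  1.11986577e+00 -2.67021611e+00]
2.6 None
3.0 None
```

View pics/s4.png

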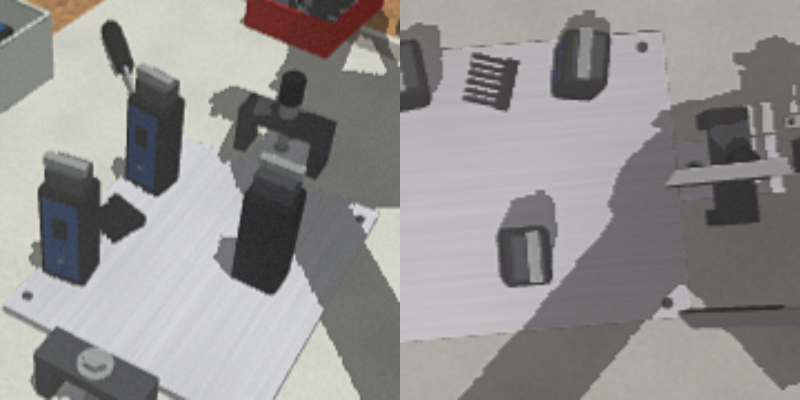

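The trimmer stands free at about (265,240) in the side half and (525,257) in the top half. Next is the knob: grip it from above and pull up.

Run:
```python
from h import *
import cv2
m=R.from_matrix(np.c_[np.cross(X,-Z),X,-Z]); q=R2q(m)
K=np.array([.5522,-.2028,.092-r.pinch_z])
r.gripper_to(.07)
r.move_to(K+.13*Z,q)
r.move_l(K+.04*Z,vel=.1)
print("guard",r.move_l(K,vel=.05,guard=8),r.get_ee_pos()-K)
r.gripper_to(.01,f_grip=60); r.hold(.2)
print(r.get_opening(),r.get_finger_force(),r.get_wrist_force())
z0=r.get_ee_pos()
for d in(.004,.010,.016,.019):
    r.move_l(z0+d*Z,vel=.03); print(d,r.get_wrist_force(),r.get_ee_pos()[2]-z0[2])
print(r.move_l(z0+.023*Z,vel=.01,guard=15)); r.hold(.7)
print(r.get_ee_pos()[2]-z0[2],r.get_wrist_force(),r.get_opening(),r.get_finger_force(),r.get_t())
s=r.snapshot("side")[:,:,::-1]
cv2.imwrite("pics/s5.png",cv2.resize(s[120:300,240:440],(800,600)))
```

```text
guard False [ 0.00026546 -0.00013687  0.00022526]
0.023191708466759168 60.00153064727783 [-5.40535231 -1.60544208  3.98716825]
0.004 [-0.90753202 -1.57569432 -7.11410727] 0.0030614407944145466
0.01 [-0.94012734 -2.23220725 -9.34916294] 0.009775388913069366
0.016 [ -0.14436259  -3.05795135 -11.27747947] 0.015963299764752803
0.019 [  0.34907188  -3.50411816 -12.1530792 ] 0.01895901856921879
True
0.01656301298987517 [  5.02872252  -1.23610893 -12.12247238] 0.023234999580025797 59.995227456092834 19.8583
```

View pics/s5.png

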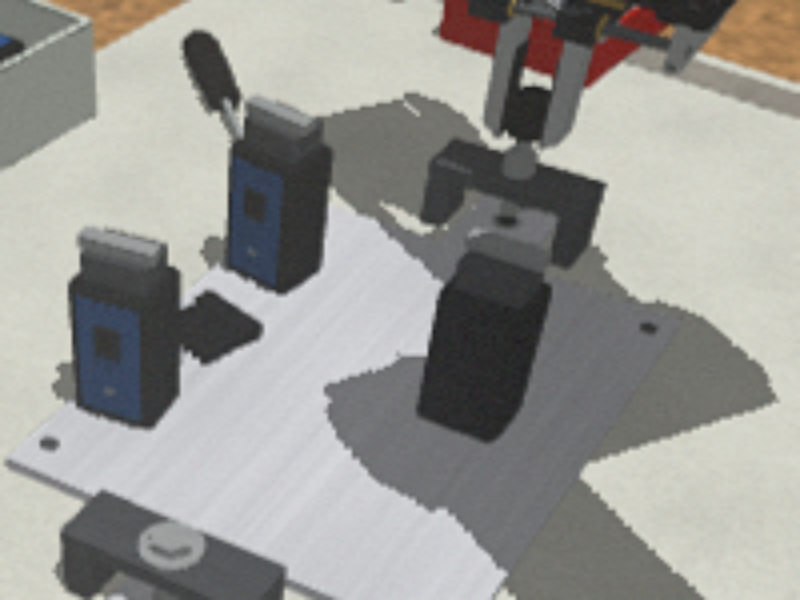

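The fingers hold the raised knob at about (530,110) and the trimmer still stands. After the guard stop, though, the TCP height reads only 16.6 mm, so I'll correct that and re-read.

Run:
```python
from h import *
z0=.092-r.pinch_z; f=lambda k:print(k,r.get_ee_pos()-[.5522,-.2028,z0],r.get_wrist_force(),r.get_joint_efforts(),r.get_t())
f("now")
p=r.get_ee_pos()
for d in(.0175,.0185,.0192,.0198,.0204,.021):
    r.move_l([.5522,-.2028,z0+d],vel=.02); r.hold(.2); f(d)
    if r.get_wrist_force()[2]<-28: break
```

```text
now [-1.23750341e-03 -6.87524393e-05  1.64883974e-02] [  5.316867    -1.44735057 -11.86726677] [-2.13767421e-01 -5.00226009e+01 -2.13643169e+01 -2.83031194e-01
  2.19922923e+00  4.15737997e-02] 19.9083
0.0175 [-1.20828350e-03 -3.95520928e-06  1.71116387e-02] [ -2.93193476  -4.44746251 -10.47837397] [ 2.54733503e+00 -5.03529346e+01 -2.53495413e+01  1.48624308e+00
 -7.58588710e-02  1.85425003e-02] 20.4583
0.0185 [-1.19522005e-03 -1.61304220e-05  1.82565849e-02] [ -3.30410271  -3.79050191 -12.4169323 ] [ 2.82238975e+00 -5.05963969e+01 -2.58138102e+01  1.66292801e+00
 -2.56838500e-01  1.26658162e-02] 20.9083
0.0192 [-1.15979391e-03 -1.28780027e-05  1.89323619e-02] [ -3.0473878   -3.29675092 -12.38549965] [ 2.82388911e+00 -5.06955314e+01 -2.58702117e+01  1.66216012e+00
 -2.33214288e-01  1.27906882e-02] 21.3583
0.0198 [-1.18358312e-03  1.93190604e-05  1.94646633e-02] [ -3.5525537   -3.26248176 -12.01319366] [ 2.82467343e+00 -5.07802641e+01 -2.59195948e+01  1.66138463e+00
 -2.12587891e-01  1.29815066e-02] 21.8083
0.0204 [-1.18548119e-03 -3.61437699e-05  2.00372781e-02] [ -4.26288272  -3.08595029 -13.50870491] [ 2.82617949e+00 -5.08607876e+01 -2.59672362e+01  1.66023687e+00
 -1.92378466e-01  1.31403629e-02] 22.2583
0.021 [-1.2110307e-03  3.3798441e-06  2.0081494e-02] [ -2.71333265  -4.03724803 -16.19490931] [ 2.86748506e+00 -5.24398541e+01 -2.64450538e+01  1.64586995e+00
  1.22980541e-01  1.60283467e-02] 22.7083
```

At 20.1 mm the force rises to 16 N, so the plunger is against its stop and the grip hasn't slipped. I'll hold briefly and hand in.

Run:
```python
from h import *
r.hold(.7); print(r.get_ee_pos()[2]-.092+r.pinch_z,r.get_wrist_force(),r.get_finger_force()); print(r.sign_off())
```

```text
0.020088466852598606 [ -3.69276782  -4.85464036 -15.28402156] 59.993643164634705
the job is handed in; nothing more can be done
None
```

The fallen trimmer stands upright on the plate, released, with the two standing trimmers undisturbed. I handed the job in with the plunger held up at its stop: about 20.1 mm of lift by arm position, with no sign of slip. The sign-off returned no verdict, so I have no confirmation that it passed.

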